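# Turn the swivel hook home and hang up the stand loupe

## Robot

A 6-joint arm with a two-finger parallel gripper is mounted at the origin on the work surface. World frame = base frame: x ahead of the robot, y to its left, z up, the work surface at z = 0. Lengths are in mm, angles in rad, forces in N, time in s.
With the tool pointing down it reaches from about 275 to 750 mm from the base axis. Payload 10.2 kg.
Tool frame: the origin (TCP) lies midway between the tips of the shut fingers; the grasp point (between the pads) lies 19 mm behind it (ctrl.tcp_to_grasp is the z of the grasp point in the tool frame, in mm); z points along the fingers, y is the direction in which the jaws open and shut (so a half turn about z gives the same grasp; the last joint's range is limited). The gripper opens to 85 mm and grips with 20 to 120 N. Pads are 22 mm wide; open, the fingers measure 114 mm over their backs; the gripper's body (76 mm by 85 mm) begins 54 mm behind the grasp point. The pads swing forward as they close: fully open they stand 13 mm farther back than shut.
Start: joints at [-1.529, 0.313, 1.498, -0, 1.331, -0.223], TCP at [137.388, -506.711, 231.294] pointing down, gripper open.
Joint ranges: [-2.94, 2.94], [-0.97, 2.17], [0.19, 2.56], [-1.23, 4.37], [0.02, 3.11], [-2.88, 2.88]. Speed limits (rad/s): [2.39, 2.39, 3.01, 3.14, 3.14, 3.14].

## Interface

Orientations are given as a unit quaternion [w, x, y, z].
In Python, from rig import sensors, capture, order, ctrl gives the robot as it stands. The module is installed in compiled form; this text tells all that it offers.
- The arm moves only by the tool play_rows, never from a script. Its argument "deltas" is a list of rows, each a list of 7 numbers: the shift along the world's x, y, z in units of 40 mm (1.0 is 40 mm), then the turn, a rotation vector about the world's x, y, z in units of 6 degrees (1.0 is 6 degrees), then the opening, from -1 (shut) to 1 (fully open). A call has 1 to 8 rows; each row shifts and turns the commanded pose from where the row before left it; what a row does not reach is not made up. A row lasts 1/12 s, in which the tool goes at most 41.7 mm and 7.16 degrees, less where a joint would pass 70% of its speed; a pose out of reach is approached as far as the arm can. A call is refused whole if a number of a shift passes 1 or a number of a turn 1, either way. A call with a gripper value outside its range is refused whole. The fingers move at their own pace and stop on an object; "squeeze" is the grip in N (left out, the last holds). Time passes only in rows, so rows that do not move let the fingers close. It gives the time, the measured TCP pose, the force and the opening at its end, in the units of the state.
- sensors.sense(): the state, without advancing time (a new reading comes with each control period).
- capture(name): name is "scene" or "top" or "wrist"; returns a dict with "pixels" (480x640x3 uint8, red, green, blue), "z_map" (480x640 float32, mm along the optical axis (not along the pixel's ray), 0 where there is no reading), "fx", "fy", "cx", "cy" (pixels), "eye" and "rotation" of the camera in the world; the wrist camera has in their place "tool_from_camera" (4x4, takes a point from camera to tool coordinates, whose origin is the TCP and whose axes are the flange's). Camera axes: x right, y down, z forward; pixel columns grow to the right and rows downward; lengths in mm; the calibration is good to about 2 mm. A picture is of the moment at which its call begins: read the wrist's pose just before it.
- order.finish_job(): hands the job in, once; it reports no verdict.
The state is a dict: "time_s": time; "joints": joint angles; "dq": joint speeds; "tau": joint torques, N m; "eef_pos": TCP position; "ee_rot": TCP orientation; "force": force on the tool from outside, world axes, zero at the start; "wrist_torque": the same for the moment, N m; "grip_width": opening from 0.0 (shut) to 1.0 (fully open).
Only numpy, scipy, OpenCV 4.12 (cv2) and the standard library are available. Lean on these libraries where they do the work, as an engineer would, in place of code of your own. Each camera call takes 0.05 s, during which the arm holds its last target. There are 200 camera calls.

## Task

Turn the swivel hook on the white hanger stand round to the front, roughly along the stand's long foot, until you feel its sprung stop, and press it firmly sideways against that stop (about 10 to 17 N at the hook; more than 20 N would strain it). Then hang the stand loupe by its wire bail on the hook, setting it down gently, and let go so that it hangs upright and still with the hook still facing front. Leave the jar, the dish and the screwdriver alone.

Things in the scene. Friction and masses are not known exactly. Their poses are not given: they have to be found in the camera images.
- stand: Fixed hanger stand: white foot plate 150 x 70 x 10 mm, upright 18 mm steel post. Origin on the table, on the post's axis; z up, -x points along the long part of the foot (120 mm to -x of the axis, 30 mm to +x): the front. On the post a black collar, 38 mm wide, 137 to 147 mm up.
- collar (a joint): How far the sprung stop has given, rad; 0 until pushed. The stop is a rubber-faced block, 9 mm square, on the collar, top 168 mm up, on the +y side of where the arm rests. It gives from about 5.5 N sideways push at the hook's valley, then 1 mm there (0.014 rad) per 4.8 N more. The hook is seated at 0.012 rad (10 N), strained at 0.044 rad (20 N). Let go, it springs back to 0.
- hook: Steel swivel hook, 8 mm round bar, turning about the post. Origin on the axis, 150 mm above the table; -x outwards along the hook, z up. It starts 45 to 107 degrees off the front, towards the stand's -y side, and turns back clockwise from above to the stop, which lies within 9 degrees either side of the stand's -x, clamped anew each time: find it by feel. A stiff bush (3.5 N at the valley) holds it where left.
- hook_seat (a point): Top of the bar in mid valley, where the bail should rest: 72 mm from the axis, 154 mm above the table; axes as hook. The bar's centre line runs out 160 mm above the table to radius 50 mm, slopes down to 150 mm high at radius 62 mm, is level to 82 mm (the valley), then rises to its end at radius 92 mm, whose top is 172 mm high.
- loupe_mid (a point): Loose stand loupe, about 0.2 kg, standing on the table, 144 mm high: black round body 46 mm wide and 46 mm high, over it a wire bail (8 mm bar) with a grey grip tab on top. Point on its axis, 72 mm above its underside; z up, y along the bail's width. Tab: 16 mm along y, 20 mm along x, 36 mm high, its centre 54 mm above this point. Same after half a turn.
- bail_peak (a point): Underside of the peak of the loupe's bail, on its axis, 30 mm above loupe_mid, 24 mm below the tab's centre; meets hook_seat when hung. The bail is a window in the x-normal plane: uprights at y = -20 and +20 mm (32 mm free between), 56 mm high in the middle from the body's top to this point, 49 mm at the sides.
- jar: Small glass jar with black cap, 48 mm wide, 60 mm high, bystander. Origin under its centre.
- dish: White ceramic dish, 70 mm wide, 22 mm high, bystander. Origin under its centre.
- driver: Screwdriver, 150 mm long, lying flat, bystander. Origin under its middle, x along it.
Things that resemble listed ones, but are neither listed nor needed, are in the scene too. Leave any green look-alike of the part that bears loupe_mid alone.

How it is judged:
By the outcome, as a careful person would: the job done as asked, in the order asked, and still so for the second after the job is handed in, with the robot touching nothing.
It also fails if it takes over 72 s, if anything falls off the work surface, if the arm or the gripper's body presses on something with over 40 N, if the wrist force passes 120 N, or if a joint passes its speed limit or range.

## Working session

There is one attempt and no reset: what is moved stays moved. The work goes in short steps, Python scripts to look and compute and a tool call to move; the robot and the scene stay as the last step left them, time stands still between calls to the robot, and variables do not carry over. Pictures are saved under pics/ and viewed, about 8 in all and at most 12, crops included, and the job is handed in when it is done.

Besides the shell and the picture viewer there is one more tool, called as name([rows], argument=value, ...), one row to a line, values as JSON. play_rows: Moves the arm, as the interface text tells. Its arguments: {"type":"object","properties":{"deltas":{"type":"array","items":{"type":"array","items":{"type":"number"}}},"squeeze":{"type":"number"}},"required":["deltas"]}

```bash
mkdir -p pics; ls; cat > h.py <<'E'
import numpy as np, cv2
from rig import sensors, capture, order, ctrl
def pts(c):
    z=c["z_map"]; v,u=np.mgrid[0:480,0:640]
    p=np.stack([(u-c["cx"])/c["fx"]*z,(v-c["cy"])/c["fy"]*z,z],-1)
    if "eye" in c: return p@np.array(c["rotation"]).T+np.array(c["eye"])
    from scipy.spatial.transform import Rotation as R
    s=c["state"]; T=np.array(c["tool_from_camera"]); q=np.array(s["ee_rot"])
    p=p@T[:3,:3].T+T[:3,3]
    return p@R.from_quat(q[[1,2,3,0]]).as_matrix().T+np.array(s["eef_pos"])
def cap(n):
    s=sensors.sense(); c=capture(n); c["state"]=s; return c
def save(c,f): cv2.imwrite("pics/"+f,c["pixels"][...,::-1])
E
python3 - <<'E'
from h import *
s=sensors.sense();print(s, ctrl.tcp_to_grasp)
for n in("scene","top"):
    c=cap(n);save(c,n+"0.png");np.savez(n+"0.npz",p=pts(c),i=c["pixels"]);print(c["eye"],c["rotation"],c["fx"])
a=cv2.imread("pics/scene0.png")
E
```

```text
pics
{'time_s': 0.0, 'joints': array([-1.52938723e+00,  3.13454634e-01,  1.49843039e+00, -3.91542280e-06,
        1.33099318e+00, -2.23405862e-01]), 'dq': array([ 0.00020436, -0.00071944,  0.00211722,  0.00182822,  0.00050812,
       -0.00124568]), 'tau': array([-5.80266933e-04, -4.12269115e+01, -2.59738773e+01, -2.72749476e-04,
        4.07656305e-03, -2.33715340e-06]), 'eef_pos': array([ 137.382201  , -506.44420322,  230.73522387]), 'ee_rot': array([-6.40286612e-04,  9.91246663e-01,  1.32021363e-01,  5.65171148e-05]), 'force': array([-0.46064027, -1.32228681, -0.41358129]), 'wrist_torque': array([-0.01058192,  0.01663014,  0.03297599]), 'grip_width': 0.9975255769140077} -18.700000000000003Traceback (most recent call last):
  File "<stdin>", line 4, in <module>
  File "h.py", line 6, in pts
    if "eye" in c: return p@np.array(c["rotation"]).T+np.array(c["eye"])
                          ~^~~~~~~~~~~~~~~~~~~~~~~~~~
ValueError: matmul: Input operand 1 has a mismatch in its core dimension 0, with gufunc signature (n?,k),(k,m?)->(n?,m?) (size 4 is different from 3)
```

```bash
python3 - <<'E'
s=open('h.py').read()
s=s.replace('np.array(c["rotation"]).T','Q(c["rotation"]).T').replace('R.from_quat(q[[1,2,3,0]]).as_matrix()','Q(q)').replace('    from scipy.spatial.transform import Rotation as R\n','')
s=s.replace('def pts','from scipy.spatial.transform import Rotation as R\ndef Q(q): return R.from_quat(np.array(q)[[1,2,3,0]]).as_matrix()\ndef pts')
open('h.py','w').write(s)
E
python3 - <<'E'
from h import *
for n in("scene","top"):
    c=cap(n);save(c,n+"0.png");np.savez(n+"0.npz",p=pts(c),i=c["pixels"]);print(c["eye"],c["rotation"],c["fx"]); P=pts(c); print(np.percentile(P[...,2],[5,50,95]))
E
```

```text
[1311.55738894  287.3779534   694.08468855] [-0.25683689  0.51988045  0.72310553 -0.37533654] 576.5790598523408
[-3.74549371e+02  1.00786574e-01  1.80645666e+02]
[ 425.36385331   45.13571232 1422.43235573] [-0.03958846  0.71216884 -0.69997344  0.03585356] 619.1660599213681
[-755.09035409   -1.17000194  257.00575686]
```

View pics/scene0.png

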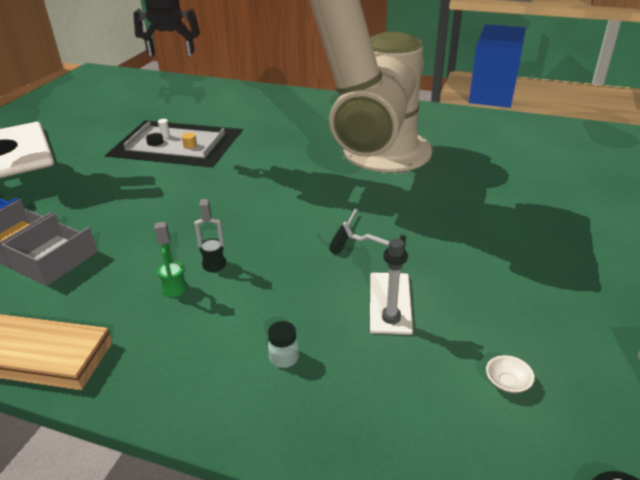

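View pics/top0.png

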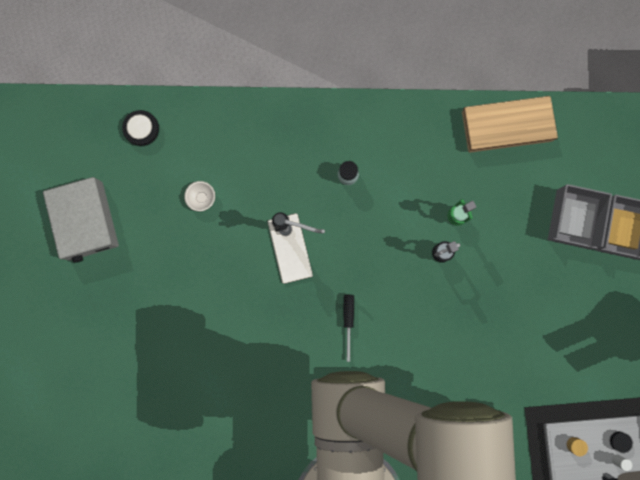

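Top view: post at about (281,221), its foot running to (292,260), and the hook tip at (323,231). The loupe (black) is at (445,250), its green look-alike at (460,212), the jar at (348,172), the dish at (200,196) and the driver at (348,325). The scene view agrees: loupe (212,235), stand (392,290).

```bash
python3 - <<'E'
from h import *
t=np.load("top0.npz");P=t["p"];s=np.load("scene0.npz");S=s["p"]
def near(A,x,y,r,z0,z1): 
    return (np.hypot(A[...,0]-x,A[...,1]-y)<r)&(A[...,2]>z0)&(A[...,2]<z1)
for nm,(u,v) in dict(post=(281,221),tip=(322,231),loupe=(445,250),tab=(453,246),jar=(348,172),dish=(200,196)).items(): print(nm,P[v,u].round(1))
c=P[221,281]
for nm,A,I in(("top",P,t["i"]),("scene",S,s["i"])):
    m=near(A,c[0],c[1],200,5,16)&(I.min(-1)>120)
    r=cv2.minAreaRect(A[m][:,:2].astype(np.float32)); print(nm,"foot",m.sum(),r,A[m][:,2].mean(),cv2.boxPoints(r).round(0).tolist())
    for z0,z1 in((137,150),(150,180),(180,300)):
        m=near(A,c[0],c[1],130,z0,z1); q=A[m]; print(nm,z0,m.sum(), q.mean(0).round(1) if len(q) else'', q.min(0).round(0) if len(q) else '',q.max(0).round(0) if len(q) else '')
l=P[250,445]
for nm,A in(("top",P),("scene",S)):
    for z0,z1 in((5,35),(35,50),(50,90),(90,106),(106,150)):
        m=near(A,l[0],l[1],45,z0,z1); q=A[m]
        if len(q)>4: print(nm,"loupe",z0,m.sum(),q.mean(0).round(1),q.min(0).round(0),q.max(0).round(0),cv2.minAreaRect(q[:,:2].astype(np.float32)))
for n in("scene","top"):
    i=cv2.imread(f"pics/{n}0.png")
A=cv2.imread("pics/scene0.png")[180:310,130:450];B=cv2.imread("pics/top0.png")[190:290,250:490]
cv2.imwrite("pics/crop.png",np.vstack([cv2.resize(A,(750,305)),cv2.resize(B,(750,290))]))
E
```

```text
post [601.7 152.  169.4]
tip [583.1  67.9 164.4]
loupe [ 554.3 -194.6  104.1]
tab [ 559.3 -204.6  140.4]
jar [730.1  14.1  61.4]
dish [679.5 354.8   9. ]
top foot 1535 ((610.72021484375, 198.1675567626953), (305.09295654296875, 137.17843627929688), 48.85694122314453) 9.559564222935686 [[459.0, 128.0], [562.0, 38.0], [763.0, 268.0], [659.0, 358.0]]
top 137 116 [603.5 150.8 145.3] [584.  79. 139.] [624. 173. 150.]
top 150 292 [597.3 130.4 162.6] [580.  64. 150.] [623. 170. 173.]
top 180 0   
scene foot 1867 ((613.5855712890625, 196.57640075683594), (304.3427734375, 136.75946044921875), 48.445980072021484) 10.047102802404645 [[461.0, 128.0], [564.0, 37.0], [766.0, 265.0], [663.0, 356.0]]
scene 137 267 [616.5 152.5 145.4] [591.  73. 138.] [629. 173. 150.]
scene 150 549 [604.2 129.9 161.7] [583.  63. 150.] [622. 166. 172.]
scene 180 0   
top loupe 5 69 [ 548.5 -189.3    9.3] [ 513. -231.    5.] [ 589. -160.   25.] ((551.1836547851562, -195.13851928710938), (76.01836395263672, 69.78016662597656), 3.914787769317627)
top loupe 35 211 [ 556.1 -202.5   45. ] [ 536. -228.   37.] [ 581. -183.   
[... 866 characters left out ...]
 45.2] [ 538. -227.   35.] [ 586. -183.   50.] ((561.647705078125, -205.55519104003906), (44.756072998046875, 46.340023040771484), 78.89252471923828)
scene loupe 50 151 [ 563.  -205.4   69.8] [ 550. -230.   50.] [ 576. -183.   90.] ((563.7932739257812, -205.14662170410156), (10.23215103149414, 48.74006652832031), 22.13652229309082)
scene loupe 90 108 [ 562.1 -204.2   99.5] [ 550. -228.   90.] [ 574. -184.  106.] ((561.53759765625, -205.7034149169922), (10.03723430633545, 47.98280334472656), 23.91391944885254)
scene loupe 106 225 [ 565.9 -202.9  129.3] [ 549. -216.  106.] [ 575. -194.  146.] ((563.4703369140625, -206.92649841308594), (23.291423797607422, 21.79465675354004), 25.99757957458496)
```

```bash
python3 - <<'E'
from h import *
for n in("top","scene"):
    t=np.load(n+"0.npz");A=t["p"];I=t["i"].astype(int)
    m=(np.hypot(A[...,0]-560,A[...,1]-140)<120)&(A[...,2]>6)&(A[...,2]<14)&(I.min(-1)>60)
    k,L,st,ce=cv2.connectedComponentsWithStats(m.astype(np.uint8)); j=1+st[1:,4].argmax(); q=A[L==j]
    r=cv2.minAreaRect(q[:,:2].astype(np.float32)); print(n,"foot",len(q),r,cv2.boxPoints(r).round(0).tolist(),q[:,2].mean())
    m=(np.hypot(A[...,0]-604,A[...,1]-152)<17)&(A[...,2]>157)&(A[...,2]<185);q=A[m];print("posttop",m.sum(),q.mean(0),q[:,2].max())
    m=(np.hypot(A[...,0]-604,A[...,1]-152)<110)&(np.hypot(A[...,0]-604,A[...,1]-152)>28)&(A[...,2]>142)&(A[...,2]<180);q=A[m]
    o=np.argsort(q[:,1]);q=q[o]
    for g in np.array_split(q,8): print(g.mean(0).round(1),len(g))
    d=q[:,:2]-q[:,:2].mean(0);w=np.linalg.svd(d,full_matrices=False)[2][0];print("dir",np.degrees(np.arctan2(w[1],w[0])))
E
```

```text
top foot 1219 ((561.7717895507812, 143.55140686035156), (149.07620239257812, 69.54010772705078), 15.222164154052734) [[481.0, 158.0], [499.0, 90.0], [643.0, 130.0], [625.0, 197.0]] 9.52031674332205
posttop 131 [604.25075445 153.27588159 165.83018682] 172.95697112526364
[582.8  67.8 168.5] 15
[585.   76.6 155.8] 15
[587.5  84.4 151.6] 15
[589.   92.2 152. ] 15
[590.8  99.6 157.4] 14
[592.9 106.5 162.4] 14
[595.  113.9 161.9] 14
[596.5 121.  162.6] 14
dir 75.36165637968772
scene foot 1727 ((565.6712036132812, 143.1262969970703), (153.7661590576172, 69.67689514160156), 15.04675579071045) [[482.0, 157.0], [500.0, 90.0], [649.0, 129.0], [631.0, 197.0]] 9.940214281433725
posttop 223 [609.35317392 154.03899509 165.60505926] 170.89584342343494
[587.8  66.5 166.8] 28
[589.1  71.2 160.4] 27
[590.1  76.1 154.5] 27
[592.7  84.7 152.2] 27
[595.1  93.8 152.9] 27
[597.7 102.8 159.2] 27
[599.2 111.4 161.7] 27
[601.3 120.2 162. ] 27
dir 75.44293673170007
```

View pics/crop.png

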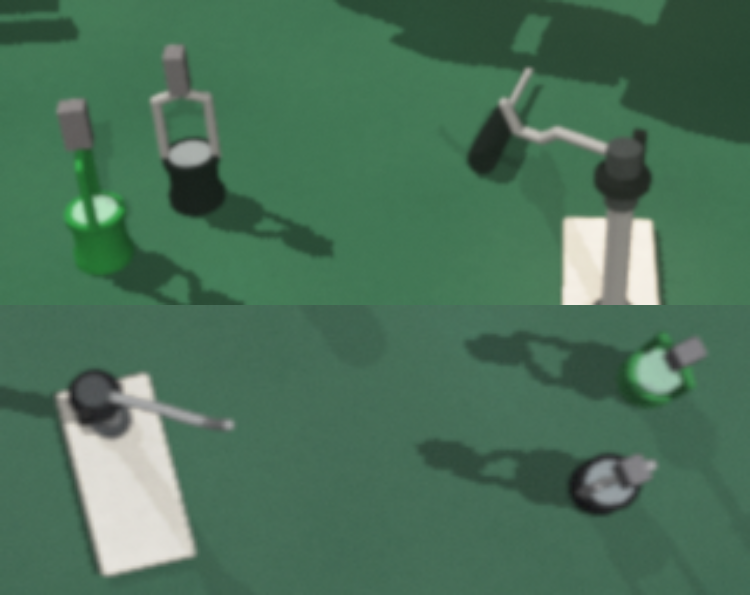

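The crop confirms the loupe's bail is upright and free, and the hook points to the stand's −y. The axis is at about (605.5,155), the foot points to −165° and the hook to −104.6°. Next I'll go to the hook's far side with the gripper shut and turned −30°.

play_rows([
  [0.65,0.78,0,0,0,-0.625,-1],
  [0.65,0.78,0,0,0,-0.625,-1],
  [0.65,0.78,0,0,0,-0.625,-1],
  [0.65,0.78,0,0,0,-0.625,-1],
  [0.65,0.78,0,0,0,-0.625,-1],
  [0.65,0.78,0,0,0,-0.625,-1],
  [0.65,0.78,0,0,0,-0.625,-1],
  [0.65,0.78,0,0,0,-0.625,-1],
], squeeze=40)

```text
time_s: 0.82
eef_pos: [346.2, -255.3, 231.3]
ee_rot: [0.0, 0.991, -0.131, 0.0]
force: [-0.2, -1.5, -0.2]
grip_width: 0.001
```

play_rows([
  [0.65,0.78,0,0,0,0,-1],
  [0.65,0.78,0,0,0,0,-1],
  [0.65,0.78,0,0,0,0,-1],
  [0.65,0.78,0,0,0,0,-1],
  [0.65,0.78,0,0,0,0,-1],
  [0.65,0.78,0,0,0,0,-1],
  [0.65,0.78,0,0,0,0,-1],
  [0,0,0,0,0,0,-1],
])

```text
time_s: 1.48
eef_pos: [529.8, -33.8, 230.7]
ee_rot: [-0.001, 0.992, -0.126, 0.0]
force: [0.1, 0.1, -0.4]
grip_width: 0.003
```

play_rows([
  [0.65,0.78,0,0,0,0,-1],
  [0.65,0.78,0,0,0,0,-1],
  [0.65,0.78,0,0,0,0,-1],
  [0.15,0.1,-0.3,0,0,0,-1],
  [0,0,-0.7,0,0,0,-1],
  [0,0,-0.7,0,0,0,-1],
  [0,0,-0.6,0,0,0,-1],
  [0,0,0,0,0,0,-1],
])

```text
time_s: 2.15
eef_pos: [608.7, 58.6, 133.9]
ee_rot: [0.0, 0.992, -0.129, -0.005]
force: [-1.7, -0.4, -0.5]
grip_width: 0.002
```

```bash
python3 - <<'E'
from h import *
s=sensors.sense();print(s["eef_pos"],s["force"],s["grip_width"])
c=cap("wrist");save(c,"w1.png")
c=cap("top");i=c["pixels"][190:290,250:370,::-1]
w=cv2.imread("pics/w1.png");cv2.imwrite("pics/v1.png",np.hstack([cv2.resize(w,(480,360)),cv2.resize(i,(320,360))]))
E
```

```text
[608.74526119  58.60583388 133.94817455] [-1.6588294  -0.38142438 -0.52940097] 0.002335754149699201
```

View pics/v1.png

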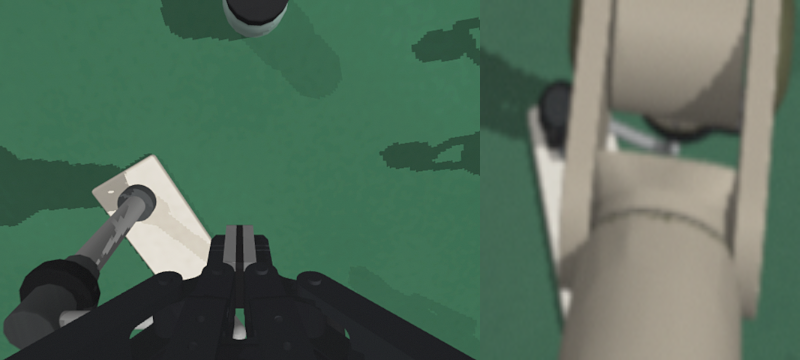

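The wrist view shows the shut fingers beside the hook, on its far side (post bottom left, jar well clear at the top). Starting the sweep.

play_rows([
  [-0.13,0.11,0.1,0,0,0,-1],
  [-0.13,0.11,0,0,0,0,-1],
  [-0.114,0.039,0,0,0,0,-1],
  [-0.114,0.039,0,0,0,0,-1],
  [-0.114,0.039,0,0,0,0,-1],
  [-0.114,0.039,0,0,0,0,-1],
  [0,0,0,0,0,0,-1],
])

```text
time_s: 2.83
eef_pos: [582.2, 74.3, 143.7]
ee_rot: [-0.0, 0.992, -0.129, 0.0]
force: [2.1, -1.2, 1.4]
grip_width: 0.001
```

play_rows([
  [-0.0975,0.067,0,0,0,0,-1],
  [-0.0975,0.067,0,0,0,0,-1],
  [-0.0975,0.067,0,0,0,0,-1],
  [-0.0975,0.067,0,0,0,0,-1],
])

```text
time_s: 3.17
eef_pos: [566.6, 84.7, 143.1]
ee_rot: [0.0, 0.992, -0.129, -0.0]
force: [1.6, -3.3, 1.8]
grip_width: -0.002
```

play_rows([
  [-0.091,0.0875,-0.05,0,0,0,-1],
  [-0.091,0.0875,-0.05,0,0,0,-1],
  [-0.091,0.0875,0,0,0,0,-1],
  [-0.091,0.0875,0,0,0,0,-1],
  [0,0,0,0,0,0,-1],
])

```text
time_s: 3.58
eef_pos: [552.0, 99.5, 139.3]
ee_rot: [-0.0, 0.992, -0.129, -0.0]
force: [1.3, -0.9, 1.7]
grip_width: 0.001
```

play_rows([
  [-0.04,0.05,0,0,0,0,-1],
  [-0.03,0.05,0,0,0,0,-1],
  [-0.01,0.02,0,0,0,0,-1],
])

```text
time_s: 3.83
eef_pos: [549.1, 103.5, 139.1]
ee_rot: [0.0, 0.992, -0.129, -0.0]
force: [1.7, -2.7, 1.2]
grip_width: 0.002
```

play_rows([
  [-0.02,0.045,0,0,0,0,-1],
  [-0.02,0.045,0,0,0,0,-1],
])

```text
time_s: 4.0
eef_pos: [547.5, 106.9, 139.1]
ee_rot: [0.0, 0.992, -0.129, -0.0]
force: [1.2, -4.6, 2.4]
grip_width: -0.002
```

play_rows([
  [-0.01,0.025,0,0,0,0,-1],
  [-0.01,0.025,0,0,0,0,-1],
  [0,0,0,0,0,0,-1],
])

```text
time_s: 4.25
eef_pos: [546.6, 109.1, 139.1]
ee_rot: [0.0, 0.992, -0.129, -0.0]
force: [1.2, -4.5, 0.9]
grip_width: -0.004
```

play_rows([
  [-0.01,0.025,0,0,0,0,-1],
  [-0.01,0.025,0,0,0,0,-1],
])

```text
time_s: 4.42
eef_pos: [546.0, 111.0, 139.2]
ee_rot: [0.0, 0.992, -0.129, -0.0]
force: [-0.5, -4.7, 1.8]
grip_width: -0.003
```

play_rows([
  [-0.008,0.025,0,0,0,0,-1],
  [-0.008,0.025,0,0,0,0,-1],
])

```text
time_s: 4.58
eef_pos: [545.4, 113.1, 139.2]
ee_rot: [0.0, 0.992, -0.129, -0.0]
force: [-0.8, -5.3, 0.7]
grip_width: 0.001
```

play_rows([
  [-0.007,0.025,0,0,0,0,-1],
  [-0.007,0.025,0,0,0,0,-1],
])

```text
time_s: 4.75
eef_pos: [544.8, 115.2, 139.2]
ee_rot: [0.0, 0.992, -0.129, -0.0]
force: [-1.0, -4.7, 0.4]
grip_width: -0.003
```

play_rows([
  [-0.006,0.025,0,0,0,0,-1],
  [-0.006,0.025,0,0,0,0,-1],
])

```text
time_s: 4.92
eef_pos: [544.4, 117.2, 139.2]
ee_rot: [0.0, 0.992, -0.129, -0.0]
force: [-1.8, -3.2, -0.6]
grip_width: 0.002
```

play_rows([
  [-0.007,0.025,0,0,0,0,-1],
  [-0.007,0.025,0,0,0,0,-1],
])

```text
time_s: 5.08
eef_pos: [543.9, 119.2, 139.2]
ee_rot: [-0.0, 0.992, -0.129, -0.0]
force: [-1.0, -4.3, -0.8]
grip_width: -0.0
```

play_rows([
  [-0.006,0.025,0,0,0,0,-1],
  [-0.006,0.02,0,0,0,0,-1],
])

```text
time_s: 5.25
eef_pos: [543.4, 121.0, 139.2]
ee_rot: [-0.0, 0.992, -0.129, -0.0]
force: [-2.0, -4.2, 0.3]
grip_width: 0.0
```

play_rows([
  [-0.005,0.025,0,0,0,0,-1],
  [-0.005,0.02,0,0,0,0,-1],
])

```text
time_s: 5.42
eef_pos: [543.0, 122.8, 139.3]
ee_rot: [-0.0, 0.992, -0.129, 0.0]
force: [-1.3, -4.9, 0.3]
grip_width: -0.002
```

play_rows([
  [-0.004,0.025,0,0,0,0,-1],
  [-0.003,0.02,0,0,0,0,-1],
])

```text
time_s: 5.58
eef_pos: [542.6, 124.6, 139.2]
ee_rot: [0.0, 0.992, -0.129, -0.0]
force: [-2.6, -4.0, -0.4]
grip_width: 0.001
```

play_rows([
  [-0.003,0.02,0,0,0,0,-1],
  [-0.003,0.02,0,0,0,0,-1],
])

```text
time_s: 5.75
eef_pos: [542.5, 126.1, 139.3]
ee_rot: [-0.0, 0.992, -0.129, -0.0]
force: [-0.5, -4.3, -0.1]
grip_width: 0.002
```

```bash
python3 - <<'E'
from h import *
c=cap("top");P=pts(c)
c2=cap("scene");S=pts(c2)
i=c["pixels"][190:290,250:350,::-1];j=c2["pixels"][210:340,320:450,::-1]
cv2.imwrite("pics/v2.png",np.hstack([cv2.resize(j,(390,390)),cv2.resize(i,(390,390))]))
print(sensors.sense()["force"])
E
```

```text
[-1.78184062 -3.82691443 -0.438165  ]
```

View pics/v2.png

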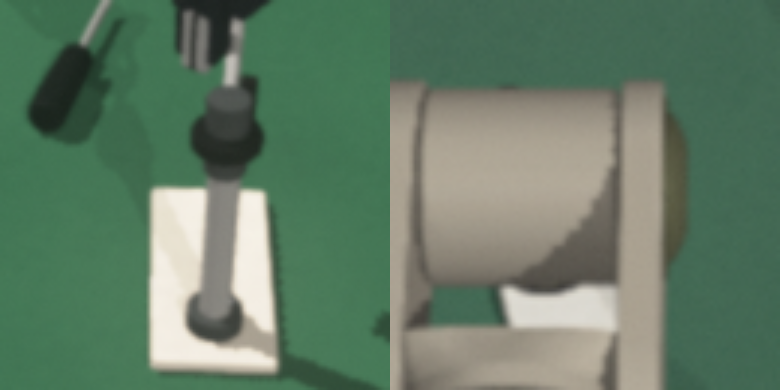

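The scene crop shows the finger at (205,45) behind the hook bar (235,50), which is still just short of the dark stop block (250,90). I'll keep going.

play_rows([
  [-0.002,0.02,0,0,0,0,-1],
  [-0.002,0.02,0,0,0,0,-1],
])

```text
time_s: 6.02
eef_pos: [542.4, 127.7, 139.3]
ee_rot: [-0.0, 0.992, -0.129, 0.0]
force: [-2.6, -4.1, -0.3]
grip_width: -0.0
```

play_rows([
  [-0.002,0.02,0,0,0,0,-1],
  [-0.002,0.02,0,0,0,0,-1],
])

```text
time_s: 6.18
eef_pos: [542.2, 129.2, 139.3]
ee_rot: [0.0, 0.992, -0.129, -0.0]
force: [-2.9, -6.6, -0.8]
grip_width: -0.001
```

play_rows([
  [-0.002,0.015,0,0,0,0,-1],
  [-0.002,0.015,0,0,0,0,-1],
])

```text
time_s: 6.35
eef_pos: [542.0, 130.0, 139.2]
ee_rot: [0.001, 0.992, -0.129, -0.0]
force: [-1.9, -8.7, -0.1]
grip_width: -0.003
```

play_rows([
  [0,0.015,0,0,0,0,-1],
  [0,0,0,0,0,0,-1],
])

```text
time_s: 6.52
eef_pos: [541.9, 130.3, 139.1]
ee_rot: [0.001, 0.992, -0.129, -0.0]
force: [-2.3, -9.6, -0.3]
grip_width: -0.004
```

play_rows([
  [0,0.01,0,0,0,0,-1],
  [0,0,0,0,0,0,-1],
])

```text
time_s: 6.68
eef_pos: [541.9, 130.5, 139.1]
ee_rot: [0.001, 0.992, -0.129, -0.0]
force: [-2.4, -10.0, 0.1]
grip_width: 0.001
```

play_rows([
  [0,0.02,0,0,0,0,-1],
  [0,0.01,0,0,0,0,-1],
  [0,0,0,0,0,0,-1],
])

```text
time_s: 6.93
eef_pos: [541.8, 131.3, 139.1]
ee_rot: [0.001, 0.992, -0.129, -0.0]
force: [-2.3, -12.3, 0.1]
grip_width: 0.001
```

play_rows([
  [0,0,0,0,0,0,-1],
])

```text
time_s: 7.02
eef_pos: [541.8, 131.3, 139.1]
ee_rot: [0.001, 0.992, -0.129, -0.0]
force: [-2.9, -11.6, -1.5]
grip_width: -0.002
```

play_rows([
  [0,0.02,0,0,0,0,-1],
  [0,0,0,0,0,0,-1],
  [0,0,0,0,0,0,-1],
])

```text
time_s: 7.27
eef_pos: [541.7, 131.8, 139.0]
ee_rot: [0.002, 0.992, -0.129, -0.001]
force: [-3.0, -14.5, -0.5]
grip_width: -0.001
```

play_rows([
  [0,0,0,0,0,0,-1],
  [0,0,0,0,0,0,-1],
])

```text
time_s: 7.43
eef_pos: [541.8, 131.8, 139.0]
ee_rot: [0.002, 0.992, -0.129, -0.001]
force: [-4.2, -13.0, 0.3]
grip_width: -0.002
```

About 13.5 N against the stop. Backing off slowly, then heading for the loupe.

play_rows([
  [0,-0.05,0,0,0,0,-1],
  [0,-0.05,0,0,0,0,-1],
  [0,-0.1,0,0,0,0,-1],
  [0,-0.2,0,0,0,0,-1],
  [0,-0.5,0,0,0,0,-1],
  [0,-0.5,0.5,0,0,0,-1],
  [0,-0.5,0.8,0,0,0,-1],
  [0,-0.5,0.8,0,0,0,-1],
])

```text
time_s: 8.1
eef_pos: [541.7, 36.6, 224.0]
ee_rot: [-0.0, 0.992, -0.129, -0.001]
force: [0.5, 0.2, 0.6]
grip_width: -0.002
```

play_rows([
  [0,-0.8,0.5,0,0,0.95,1],
  [0,-0.9,0.4,0,0,0.95,1],
  [0,-0.9,0,0,0,0.95,1],
  [0,-0.9,0,0,0,0.95,1],
  [0,-0.9,0,0,0,0.95,1],
  [-0.3,-0.8,0,0,0,0.95,1],
  [-0.3,-0.4,0,0,0,0.7,1],
  [0,0,0,0,0,0,1],
])

```text
time_s: 8.77
eef_pos: [516.7, -189.7, 259.2]
ee_rot: [0.0, 0.979, 0.204, 0.0]
force: [0.5, -0.1, -0.4]
grip_width: 1.002
```

```bash
python3 - <<'E'
from h import *
s=sensors.sense();print(s["eef_pos"],s["force"],s["ee_rot"])
for n in("top","scene"):
    c=cap(n);A=pts(c);np.savez(n+"1.npz",p=A,i=c["pixels"]);save(c,n+"1.png")
    d=np.hypot(A[...,0]-605.5,A[...,1]-155)
    m=(d<110)&(d>28)&(A[...,2]>142)&(A[...,2]<180);q=A[m];q=q[np.argsort(q[:,0])]
    for g in np.array_split(q,6): print(g.mean(0).round(1),len(g))
    dd=q[:,:2]-q[:,:2].mean(0);w=np.linalg.svd(dd,full_matrices=False)[2][0];print(n,"dir",np.degrees(np.arctan2(w[1],w[0])))
c=cap("wrist");save(c,"w2.png");np.savez("w2.npz",p=pts(c),i=c["pixels"])
E
```

```text
[ 516.74092391 -189.70863745  259.24038168] [ 0.45659076 -0.05309802 -0.37056343] [1.07613643e-04 9.78973751e-01 2.03986194e-01 1.28972333e-04]
[516.8 142.9 167.1] 21
[528.5 144.4 153.6] 21
[540.2 146.5 153. ] 21
[551.2 147.9 158. ] 21
[562.2 149.1 161.6] 20
[572.7 150.9 162.1] 20
top dir 8.072442192898293
[518.8 142.8 168.3] 22
[523.  142.8 162.6] 22
[527.4 143.6 156.8] 22
[535.6 145.  153.5] 22
[558.8 148.1 161. ] 21
[572.5 150.3 163. ] 21
scene dir 8.115650217635672
```

View pics/w2.png

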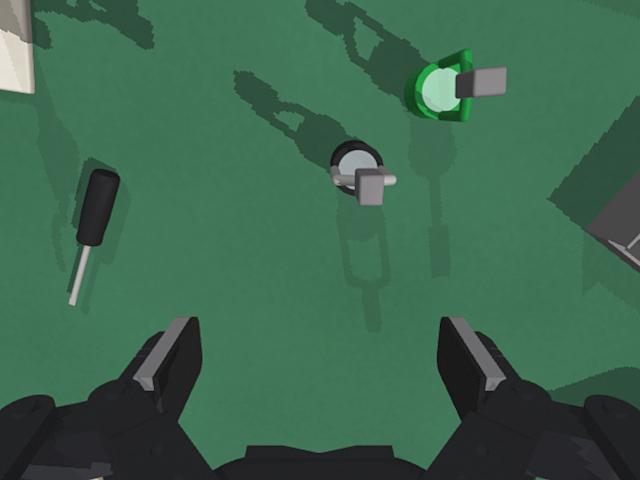

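The wrist view shows the loupe with its tab at (370,187), nearly square to the jaws, and the green look-alike at (455,85) clear to the upper right. The hook rests at −171.9°, 7° from the front. Measuring the tab up close.

```bash
python3 - <<'E'
from h import *
for n in("w2","top1","scene1"):
    A=np.load(n+".npz")["p"]
    d=np.hypot(A[...,0]-560,A[...,1]-205*-1*-1) if 0 else np.hypot(A[...,0]-560,A[...,1]+205)
    for nm,z0,z1 in(("tabtop",141,150),("tab",112,141),("bail",60,106),("body",38,50)):
        q=A[(d<32)&(A[...,2]>z0)&(A[...,2]<z1)]
        if len(q)>8:
            r=cv2.minAreaRect(q[:,:2].astype(np.float32)); print(n,nm,len(q),q.mean(0).round(1),[np.round(a,1) for a in r])
# two-view ray intersection of the tab top centre: wrist and scene/top masks by z
E
```

```text
w2 tabtop 715 [ 560.9 -206.   142.3] [array([ 560.9, -206. ]), array([19.5, 16. ]), np.float64(23.1)]
w2 tab 267 [ 564.2 -201.1  128.8] [array([ 561. , -206.1]), array([19.8, 16.2]), np.float64(24.0)]
w2 bail 481 [ 560.4 -202.9   96. ] [array([ 560.6, -206.2]), array([ 8.2, 47.5]), np.float64(23.5)]
w2 body 1245 [ 566.7 -201.9   44.7] [array([ 562.5, -202.1]), array([36.6, 45.4]), np.float64(71.0)]
top1 body 66 [ 565.9 -191.3   45.3] [array([ 565.3, -190.8]), array([12.8, 36.5]), np.float64(56.1)]
scene1 tabtop 65 [ 562.7 -205.   143.3] [array([ 561.7, -205.3]), array([20.6, 14.8]), np.float64(20.1)]
scene1 tab 140 [ 567.6 -201.6  126.3] [array([ 562.6, -205.3]), array([24.3, 16.6]), np.float64(25.0)]
scene1 bail 224 [ 562.6 -205.1   86.7] [array([ 562.4, -205.2]), array([10.9, 47.7]), np.float64(25.4)]
scene1 body 322 [ 564.7 -203.9   45.6] [array([ 561.8, -207.2]), array([49.6, 43.8]), np.float64(56.1)]
```

play_rows([
  [0.55,-0.2,0,0,0,0,1],
  [0.557,-0.208,0,0,0,0,1],
  [0,0,-0.8,0,0,0,1],
  [0,0,-0.8,0,0,0,1],
  [0,0,-0.8,0,0,0,1],
  [0,0,-0.8,0,0,0,1],
  [0,0,-0.42,0,0,0,1],
  [0,0,0,0,0,0,1],
])

```text
time_s: 9.58
eef_pos: [561.3, -200.6, 110.6]
ee_rot: [-0.003, 0.979, 0.205, -0.002]
force: [0.0, -0.1, -0.8]
grip_width: 0.998
```

```bash
python3 - <<'E'
from h import *
s=sensors.sense();print(s["eef_pos"],s["force"],s["ee_rot"])
c=cap("wrist");A=pts(c);save(c,"w3.png")
d=np.hypot(A[...,0]-560,A[...,1]+206);q=A[(d<32)&(A[...,2]>138)&(A[...,2]<150)]
if len(q)>8:print(len(q),q.mean(0),cv2.minAreaRect(q[:,:2].astype(np.float32)))
E
```

```text
[ 561.29274598 -200.56290137  110.57762804] [ 0.01318923 -0.08473583 -0.78869704] [-0.00252235  0.97884184  0.20458855 -0.00241261]
2874 [ 561.95600816 -205.42420268  141.98116379] ((560.71484375, -206.06382751464844), (21.383947372436523, 15.923611640930176), 23.241716384887695)
```

View pics/w3.png

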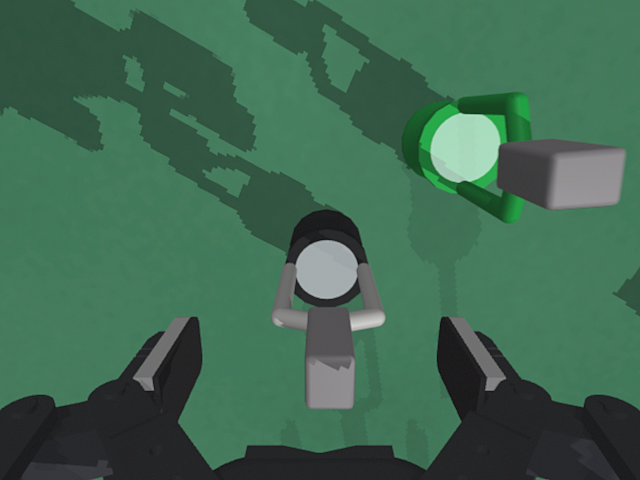

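The tab sits between the open pads, at (330,350) in the wrist view and slightly off centre. Correcting y by −5 mm.

play_rows([
  [-0.01,-0.13,0,0,0,0,1],
  [0,0,0,0,0,0,1],
  [0,0,0,0,0,0,1],
])

```text
time_s: 9.88
eef_pos: [562.7, -208.5, 116.2]
ee_rot: [0.001, 0.979, 0.204, 0.001]
force: [-0.2, 0.3, -1.2]
grip_width: 1.001
```

play_rows([
  [-0.035,0.06,-0.06,0,0,0,1],
  [0,0,0,0,0,0,1],
  [0,0,0,0,0,0,1],
])

```text
time_s: 10.13
eef_pos: [560.5, -205.5, 112.3]
ee_rot: [0.0, 0.979, 0.204, 0.0]
force: [-0.2, -1.0, -0.2]
grip_width: 1.0
```

play_rows([
  [0.01,-0.01,0.04,0,0,0,0.2],
  [0,0,0,0,0,0,-0.2],
  [0,0,0,0,0,0,-0.5],
  [0,0,0,0,0,0,-1],
  [0,0,0,0,0,0,-1],
  [0,0,0,0,0,0,-1],
], squeeze=40)

```text
time_s: 10.63
eef_pos: [560.9, -206.0, 113.7]
ee_rot: [-0.0, 0.979, 0.204, -0.0]
force: [2.1, -0.8, -1.9]
grip_width: 0.179
```

play_rows([
  [0,0,0,0,0,0,-1],
  [0,0,0,0,0,0,-1],
])

```text
time_s: 10.8
eef_pos: [560.9, -206.0, 113.6]
ee_rot: [-0.0, 0.979, 0.204, -0.0]
force: [-1.3, 0.5, 0.5]
grip_width: 0.177
```

Gripped at about 15 mm. Lifting and carrying it to a point in front of the hook tip, turning −15.4°.

play_rows([
  [0,0,0.15,0,0,0,-1],
  [0,0,0.5,0,0,0,-1],
  [0,0,0.7,0,0,0,-1],
  [0,0,0.5,0,0,0,-1],
  [-0.1,0.4,0.2,0,0,-0.2,-1],
  [-0.175,0.7,0,0,0,-0.214,-1],
  [-0.175,0.7,0,0,0,-0.214,-1],
  [-0.175,0.7,0,0,0,-0.214,-1],
])

```text
time_s: 11.47
eef_pos: [535.4, -105.1, 195.9]
ee_rot: [0.0, 0.987, 0.16, 0.0]
force: [0.7, 0.6, -2.1]
grip_width: 0.179
```

play_rows([
  [-0.175,0.7,0,0,0,-0.214,-1],
  [-0.175,0.7,0,0,0,-0.214,-1],
  [-0.175,0.7,0,0,0,-0.214,-1],
  [-0.175,0.7,0,0,0,-0.214,-1],
  [-0.175,0.7,0,0,0,-0.214,-1],
  [-0.175,0.7,0,0,0,-0.214,-1],
  [0,0,0,0,0,0,-1],
  [0,0,0,0,0,0,-1],
])

```text
time_s: 12.13
eef_pos: [493.7, 62.8, 196.0]
ee_rot: [0.0, 0.995, 0.095, 0.0]
force: [-0.4, -0.4, -2.3]
grip_width: 0.18
```

play_rows([
  [-0.2,0.5,0,0,0,-0.2,-1],
  [-0.2,0.6,0,0,0,-0.27,-1],
  [-0.02,0.5,0,0,0,0,-1],
  [0,0.25,0,0,0,0,-1],
  [0,0,0,0,0,0,-1],
  [0,0,0,0,0,0,-1],
  [0,0,0,0,0,0,-1],
])

```text
time_s: 12.72
eef_pos: [477.5, 134.8, 195.6]
ee_rot: [0.0, 0.998, 0.069, -0.0]
force: [-0.3, -0.4, -1.5]
grip_width: 0.182
```

```bash
python3 - <<'E'
from h import *
s=sensors.sense();print(s["eef_pos"],s["force"],s["ee_rot"])
W=cap("wrist");c=cap("scene");A=pts(c);B=pts(W)
for n,A in(("scene",A),("wrist",B)):
    q=A[(np.hypot(A[...,0]-477,A[...,1]-137)<30)&(A[...,2]>115)&(A[...,2]<188)]
    if len(q)>20: print(n,"bail",len(q),q.mean(0),[np.round(a,1) for a in cv2.minAreaRect(q[:,:2].astype(np.float32))])
    d=np.hypot(A[...,0]-605.5,A[...,1]-155);q=A[(d>28)&(d<96)&(A[...,2]>142)&(A[...,2]<180)]
    if len(q)>20:
        w=np.linalg.svd(q[:,:2]-q[:,:2].mean(0),full_matrices=False)[2][0];print(n,"hook",len(q),q.mean(0),q.min(0),np.degrees(np.arctan2(w[1],w[0])))
a=c["pixels"][180:330,310:460,::-1];b=W["pixels"][...,::-1]
cv2.imwrite("pics/v4.png",np.hstack([cv2.resize(a,(380,380)),cv2.resize(b,(420,380))]))
E
```

```text
[477.52524199 134.81065502 195.62239849] [-0.33832324 -0.37633518 -1.52984689] [ 2.24951861e-04  9.97595100e-01  6.93106262e-02 -4.66639030e-05]
scene bail 619 [481.78137772 134.57338635 145.79181061] [array([478.1, 133. ]), array([49. , 44.5]), np.float64(40.0)]
scene hook 130 [538.8262006  145.32691056 160.7619155 ] [515.94583426 138.58499641 151.43206912] 7.856700391537891
wrist bail 6438 [479.86692227 134.27805329 136.44429195] [array([477.9, 133.8]), array([45.6, 45.1]), np.float64(29.8)]
wrist hook 3056 [547.25684462 146.26099256 158.89481395] [513.47698808 138.39527696 147.23228863] -172.4675217227623
```

View pics/v4.png

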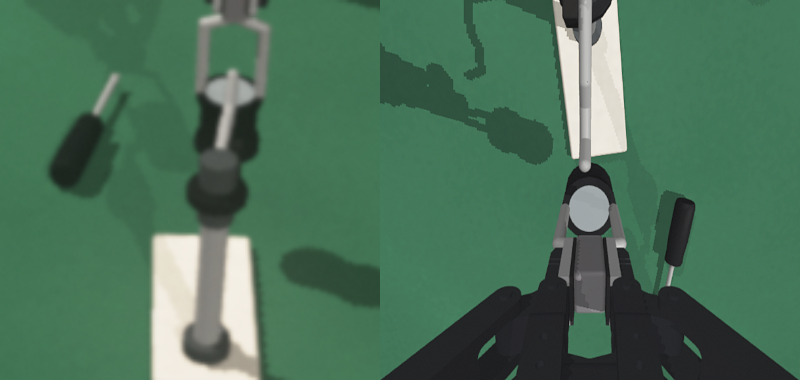

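The loupe hangs straight with the hook in line. In the scene crop the tip (232,75) lies inside the window, and in the wrist view the tip (585,165) is in line with the bail. Threading on.

play_rows([
  [0,0.06,0,0,0,0,-1],
  [0.12,0.02,0,0,0,0,-1],
  [0.25,0.035,0,0,0,0,-1],
  [0.25,0.035,0,0,0,0,-1],
  [0.25,0.035,0,0,0,0,-1],
  [0.25,0.035,0,0,0,0,-1],
  [0.2,0.03,0,0,0,0,-1],
  [0.1,0.02,0,0,0,0,-1],
])

```text
time_s: 13.48
eef_pos: [535.0, 146.7, 195.5]
ee_rot: [0.0, 0.998, 0.07, 0.0]
force: [0.7, -0.3, -1.3]
grip_width: 0.178
```

play_rows([
  [0,0,-0.1,0,0,0,-1],
  [0,0,-0.15,0,0,0,-1],
  [0,0,-0.15,0,0,0,-1],
  [0,0,0,0,0,0,-1],
])

```text
time_s: 13.82
eef_pos: [533.0, 146.6, 178.1]
ee_rot: [0.0, 0.998, 0.07, -0.001]
force: [0.4, 0.1, -2.4]
grip_width: 0.183
```

```bash
python3 - <<'E'
from h import *
s=sensors.sense();print(s["eef_pos"],s["force"],s["ee_rot"])
W=cap("wrist");c=cap("scene");A=pts(c)
q=A[(np.hypot(A[...,0]-534,A[...,1]-145)<32)&(A[...,2]>80)&(A[...,2]<112)];print(len(q),q.mean(0),[np.round(a,1) for a in cv2.minAreaRect(q[:,:2].astype(np.float32))])
a=c["pixels"][170:300,320:450,::-1];b=W["pixels"][...,::-1]
cv2.imwrite("pics/v5.png",np.hstack([cv2.resize(a,(380,380)),cv2.resize(b,(420,380))]))
E
```

```text
[532.95529686 146.63737718 178.05134515] [ 0.42511872  0.08397871 -2.35566213] [ 3.95200634e-06  9.97565677e-01  6.97186241e-02 -1.42571036e-03]
118 [535.26171466 155.3784501  104.11533495] [array([531.3, 145.6]), array([47.6, 38.4]), np.float64(89.9)]
```

View pics/v5.png

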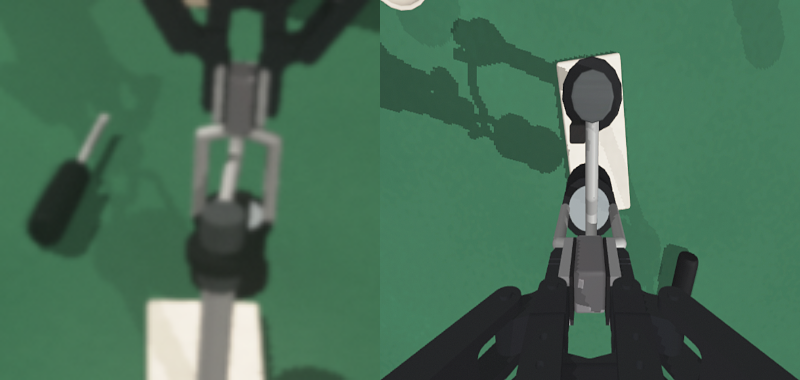

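The loupe is threaded: the bar passes through the bail in both views, with the stop block at (578,130) beside the hook. Lowering gently.

play_rows([
  [0.02,-0.025,-0.06,0,0,0,-1],
  [0,0,-0.06,0,0,0,-1],
  [0,0,-0.06,0,0,0,-1],
  [0,0,0,0,0,0,-1],
  [0,0,0,0,0,0,-1],
])

```text
time_s: 14.33
eef_pos: [534.7, 145.7, 172.4]
ee_rot: [-0.0, 0.998, 0.07, -0.0]
force: [-0.2, 0.5, -2.6]
grip_width: 0.178
```

play_rows([
  [0,0,-0.04,0,0,0,-1],
  [0,0,-0.03,0,0,0,-1],
  [0,0,0,0,0,0,-1],
])

```text
time_s: 14.58
eef_pos: [534.7, 145.7, 169.4]
ee_rot: [-0.0, 0.998, 0.07, -0.0]
force: [-0.0, -0.7, -1.7]
grip_width: 0.181
```

play_rows([
  [0,0,-0.025,0,0,0,-1],
  [0,0,-0.025,0,0,0,-1],
  [0,0,0,0,0,0,-1],
  [0,0,0,0,0,0,-1],
])

```text
time_s: 14.92
eef_pos: [534.7, 145.7, 167.6]
ee_rot: [-0.0, 0.998, 0.07, -0.0]
force: [0.0, -0.8, -1.8]
grip_width: 0.179
```

play_rows([
  [0,0,-0.025,0,0,0,-1],
  [0,0,0,0,0,0,-1],
  [0,0,0,0,0,0,-1],
])

```text
time_s: 15.17
eef_pos: [534.8, 145.7, 166.7]
ee_rot: [-0.0, 0.998, 0.07, 0.0]
force: [0.1, -0.3, -2.4]
grip_width: 0.183
```

play_rows([
  [0,0,-0.02,0,0,0,-1],
  [0,0,0,0,0,0,-1],
  [0,0,0,0,0,0,-1],
])

```text
time_s: 15.42
eef_pos: [534.9, 145.7, 166.0]
ee_rot: [-0.0, 0.998, 0.07, 0.0]
force: [1.0, 0.5, -1.3]
grip_width: 0.179
```

play_rows([
  [0,0,-0.015,0,0,0,-1],
  [0,0,0,0,0,0,-1],
  [0,0,0,0,0,0,-1],
])

```text
time_s: 15.67
eef_pos: [534.9, 145.7, 165.4]
ee_rot: [-0.0, 0.998, 0.07, 0.0]
force: [2.1, 0.7, -0.4]
grip_width: 0.179
```

play_rows([
  [0,0,-0.01,0,0,0,-1],
  [0,0,0,0,0,0,-1],
  [0,0,0,0,0,0,-1],
])

```text
time_s: 15.92
eef_pos: [534.9, 145.7, 165.1]
ee_rot: [0.0, 0.998, 0.07, 0.0]
force: [0.6, -0.1, 0.6]
grip_width: 0.18
```

play_rows([
  [0,0,0,0,0,0,-1],
])

```text
time_s: 16.0
eef_pos: [534.8, 145.7, 165.0]
ee_rot: [-0.0, 0.998, 0.07, 0.0]
force: [1.4, 0.4, 1.0]
grip_width: 0.179
```

```bash
python3 - <<'E'
from h import *
s=sensors.sense();print(s["eef_pos"],s["force"],s["wrist_torque"])
W=cap("wrist");B=pts(W);np.savez("w6.npz",p=B,i=W["pixels"])
d=np.hypot(B[...,0]-605.5,B[...,1]-155);q=B[(d>25)&(d<66)&(B[...,2]>142)&(B[...,2]<180)]
w=np.linalg.svd(q[:,:2]-q[:,:2].mean(0),full_matrices=False)[2][0];print(q.mean(0),np.degrees(np.arctan2(w[1],w[0])))
E
```

```text
[534.84382247 145.72438926 165.02884647] [1.38122993 0.36307822 0.95978356] [ 0.03986082 -0.17833186 -0.02363987]
[553.59913915 147.29414342 166.24305637] -173.71730592102762
```

The weight is on the hook: Fz went from −2 to +1 N at the expected seat height (peak ≈153.5). Releasing gently.

play_rows([
  [0,0,0,0,0,0,-0.62],
  [0,0,0,0,0,0,-0.58],
  [0,0,0,0,0,0,-0.5],
  [0,0,0,0,0,0,-0.4],
  [0,0,0,0,0,0,-0.3],
  [0,0,0,0,0,0,-0.2],
  [0,0,0,0,0,0,-0.1],
  [0,0,0,0,0,0,0],
], squeeze=20)

```text
time_s: 16.72
eef_pos: [534.7, 145.7, 164.9]
ee_rot: [-0.0, 0.998, 0.07, -0.0]
force: [0.6, -0.0, 0.2]
grip_width: 0.498
```

```bash
python3 - <<'E'
from h import *
s=sensors.sense();print(s["eef_pos"],s["force"],s["grip_width"])
W=cap("wrist");c=cap("scene");b=W["pixels"][...,::-1];a=c["pixels"][170:300,320:450,::-1]
cv2.imwrite("pics/v6.png",np.hstack([cv2.resize(a,(380,380)),cv2.resize(b,(420,380))]))
E
```

```text
[534.73483574 145.73679591 164.89266916] [ 0.60485805 -0.01579891  0.22213153] 0.4983444410798946
```

View pics/v6.png

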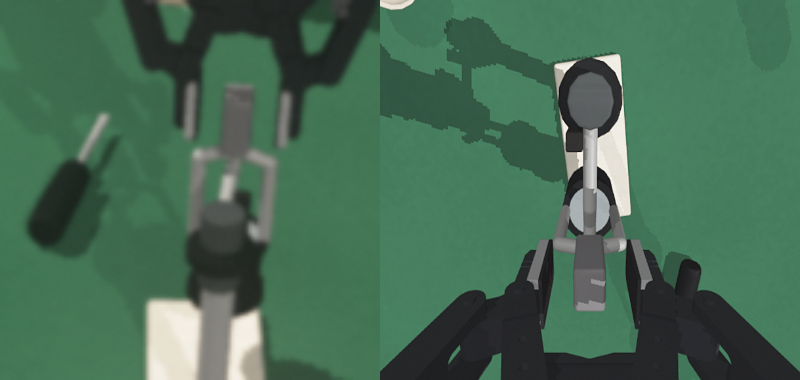

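Released: the loupe hangs free on the bar, with the tab (590,270) centred between the open fingers. Retreating straight up, then away.

play_rows([
  [0,0,0.1,0,0,0,0],
  [0,0,0.3,0,0,0,0],
  [0,0,0.6,0,0,0,0],
  [0,0,0.8,0,0,0,0],
  [0,0,0.8,0,0,0,0],
  [-0.3,-0.8,0.3,0,0,0,0],
  [-0.3,-0.9,0,0,0,0,0],
  [-0.2,-0.9,0,0,0,0,0],
])

```text
time_s: 17.48
eef_pos: [502.0, 41.0, 282.2]
ee_rot: [0.0, 0.998, 0.071, 0.001]
force: [0.4, -0.3, 0.1]
grip_width: 0.498
```

play_rows([
  [0,-0.9,0,0,0,0,0],
  [0,-0.9,0,0,0,0,0],
  [0,-0.9,0,0,0,0,0],
  [0,-0.9,0,0,0,0,0],
  [0,0,0,0,0,0,0],
  [0,0,0,0,0,0,0],
  [0,0,0,0,0,0,0],
  [0,0,0,0,0,0,0],
])

```text
time_s: 18.15
eef_pos: [502.8, -101.3, 281.1]
ee_rot: [-0.0, 0.998, 0.07, 0.0]
force: [-0.1, 0.0, 1.0]
grip_width: 0.5
```

```bash
python3 - <<'E'
from h import *
s=sensors.sense();print(s["eef_pos"],s["force"])
for n in("top","scene"):
    c=cap(n);A=pts(c)
    d=np.hypot(A[...,0]-605.5,A[...,1]-155)
    q=A[(d>25)&(d<55)&(A[...,2]>150)&(A[...,2]<175)]
    o=q[:,:2].mean(0)-[605.5,155.2];print(n,"hook",len(q),np.degrees(np.arctan2(o[1],o[0])))
    e=np.hypot(A[...,0]-534.5,A[...,1]-145.3)
    for z0,z1 in((52,98),(175,200)):
        q=A[(e<32)&(A[...,2]>z0)&(A[...,2]<z1)]
        if len(q)>8: print(n,z0,len(q),q.mean(0).round(1),q[:,2].max(),[np.round(a,1) for a in cv2.minAreaRect(q[:,:2].astype(np.float32))])
a=c["pixels"][160:320,290:450,::-1];b=cap("top")["pixels"][170:330,230:390,::-1]
cv2.imwrite("pics/v7.png",np.hstack([cv2.resize(a,(400,400)),cv2.resize(b,(400,400))]))
E
```

```text
[ 502.80026738 -101.27261545  281.14220426] [-0.11503802  0.02765183  1.04635374]
top hook 58 -172.16378648443035
top 52 148 [524.  139.9  87.7] 97.99349155962477 [array([529.3, 144.3]), array([42.8, 43.7]), np.float64(32.0)]
top 175 91 [532.1 144.9 192.5] 199.90171477998888 [array([527.9, 144.8]), array([29.4, 16.2]), np.float64(7.7)]
scene hook 41 -170.9201946411088
scene 52 199 [543.1 153.   68.6] 97.87291529306492 [array([539.1, 146.7]), array([37.7, 44.4]), np.float64(26.2)]
scene 175 169 [541.7 145.7 189.1] 197.30893210274564 [array([536.9, 144.9]), array([22.7, 15.8]), np.float64(7.4)]
```

View pics/v7.png

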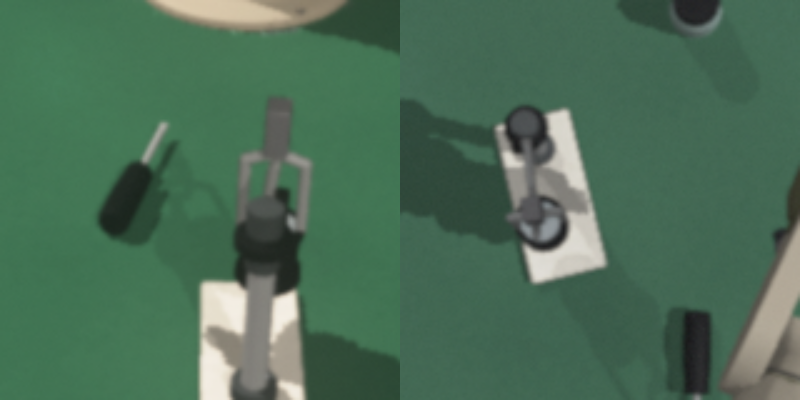

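Both views show the loupe hanging upright on the hook with the hook facing front, and the driver and jar in place. I'll let it settle for a second, compare positions, then hand in.

play_rows([
  [0,0,0,0,0,0,0],
  [0,0,0,0,0,0,0],
  [0,0,0,0,0,0,0],
  [0,0,0,0,0,0,0],
  [0,0,0,0,0,0,0],
  [0,0,0,0,0,0,0],
  [0,0,0,0,0,0,0],
  [0,0,0,0,0,0,0],
])

```text
time_s: 18.97
eef_pos: [502.8, -102.3, 280.9]
ee_rot: [0.0, 0.998, 0.07, 0.0]
force: [-0.1, -0.9, -0.3]
grip_width: 0.501
```

```bash
python3 - <<'E'
from h import *
for n in("top","scene"):
    A=pts(cap(n));e=np.hypot(A[...,0]-534.5,A[...,1]-145.3)
    for z0,z1 in((52,98),(175,200)):
        q=A[(e<32)&(A[...,2]>z0)&(A[...,2]<z1)];print(n,z0,len(q),q.mean(0).round(1))
print(order.finish_job())
E
```

```text
top 52 144 [523.3 140.1  86.7]
top 175 89 [532.1 144.9 193.2]
scene 52 208 [542.9 153.4  69. ]
scene 175 169 [541.8 145.7 189.1]
the job is handed in; nothing more can be done
None
```

The job is done and handed in at about 19 s of the 72 s allowed. The stand loupe hangs by its bail on the hook, and the hook faces front.

- **Hook:** I turned it about 67° clockwise until I felt the sprung stop, then pressed it at about 13.5 N sideways. Single readings were noisy by about 1.5 N, and the highest was just under 15 N. Let go, the hook rests at about −172°, which is 7° from the foot's direction.
- **Loupe:** I gripped it by the tab, threaded the bail over the hook tip and lowered it until the weight came off the gripper. It met the hook within about 1 mm of the expected seat height. I then let go slowly and moved the arm well clear.
- **Last checks:** The top and scene views show the loupe upright on the hook. Two measurements about a second apart agreed within 1 mm, so it is hanging still. The two cameras differed by about 5–10 mm in x on the hung loupe, at least partly because each sees a different side of it. The close-up wrist measurements were what I acted on.
- **Bystanders:** The arm never went near the jar, the dish, the screwdriver or the green look-alike. The last view shows the jar and screwdriver in place; the dish and the look-alike were not in it.

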